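# Set the rod thickness dial to the red line

### The arm

A 7-joint arm with a two-finger parallel gripper is mounted at the origin on the work surface. World frame = base frame: x ahead of the robot, y to its left, z up, the work surface at z = 0. Lengths are in mm, angles in rad, forces in N, time in s.
With the tool pointing down it reaches from about 400 to 850 mm from the base axis. Payload 10.4 kg.
Tool frame: the origin (TCP) lies where the fingers leave the gripper's body, on its centre line; the fingertips stand ahead of it and the grasp point (between the pads) lies 54 mm ahead of it (arm.tip_extent is the z of the fingertips in the tool frame, in mm); z points along the fingers, y is the direction in which the jaws open and shut (so a half turn about z gives the same grasp; the last joint's range is limited). The gripper opens to 85 mm and grips with 20 to 120 N. Pads are 22 mm wide; open, the fingers measure 114 mm over their backs; the gripper's body (76 mm by 85 mm) begins 54 mm behind the grasp point. The pads swing forward as they close: fully open they stand 13 mm farther back than shut.
Start: joints at [1.19, 0.332, -0.065, 1.46, 0.022, 1.35, -0.088], TCP at [218.903, -585.427, 303.938] pointing down, gripper open.
Joint ranges: [-2.6, 2.6], [-0.5, 2.12], [-1.47, 1.34], [0.16, 2.42], [-1.27, 4.41], [0.06, 2.06], [-2.6, 2.6]. Speed limits (rad/s): [2.22, 2.22, 2.79, 2.79, 3.14, 3.14, 3.14].

### API

Orientations are given as a unit quaternion [w, x, y, z].
In Python, from rig import arm gives the robot as it stands. The module is installed in compiled form; this text tells all that it offers.
- The arm moves only by the tool move_arm, never from a script. Its arguments are lists of equal length, an entry for each row: "xyz": the shift along the tool's x, y, z as a fraction of full scale, a list of three; "rotation": the turn, a rotation vector about the tool's x, y, z as a fraction of full scale, a list of three. In form: {"xyz": [[tx, ty, tz], ...], "rotation": [[wx, wy, wz], ...]}. A call has 1 to 8 rows; each row shifts and turns the pose as measured when the row begins, along the tool's axes as they then stand; what a row does not reach is not made up. Full scale, the value 1, is 40 mm for a shift and 5 degrees for a turn. A row lasts 1/10 s, in which the tool goes at most 50 mm and 8.59 degrees, less where a joint would pass 70% of its speed; a pose out of reach is approached as far as the arm can. A call with a number of a shift or a turn outside -1 to 1 is refused whole. A call with a gripper value outside its range is refused whole. "hand" is the gripper command: -1 is shut, 1 is fully open, values between are in proportion, set as the call begins (left out, the last holds). The fingers move at their own pace and stop on an object; "grip_force" is the grip in N (left out, the last holds). Time passes only in rows, so rows that do not move let the fingers close. It gives the time, the measured TCP pose, the force and the opening at its end, in the units of the state.
- arm.state(): the state, without advancing time (a new reading comes with each control period).
- arm.read_camera(name): name is "scene" or "top"; returns a dict with "color" (420x560x3 uint8, blue, green, red), "range_z" (420x560 float32, mm along the optical axis (not along the pixel's ray), 0 where there is no reading), "vfov" (degrees; the focal length in pixels is half the picture's height over the tangent of half this angle, whatever the lens; pixels are square), "cx", "cy" (the principal point, pixels), "k1" (the pictures are not rectified: a ray, as slopes to the right and down, at radius r is drawn at 1 + k1 r^2 times it, then the intrinsics apply), "camera_from_world" (4x4, takes a point from world to camera coordinates). Camera axes: x right, y up, looking along -z (the intrinsics and any distortion apply to the point x, -y, -z); pixel columns grow to the right and rows downward; lengths in mm; the calibration is good to about 2 mm. A picture is of the moment at which its call begins.
- arm.sign_off(): hands the job in, once; it reports no verdict.
The state is a dict: "time_s": time; "qpos": joint angles; "joint_velocities": joint speeds; "joint_efforts": joint torques, N m; "ee_pos": TCP position; "tool_rot": TCP orientation; "wrist_force": force on the tool from outside, world axes, zero at the start; "wrist_torque": the same for the moment, N m; "opening": opening from 0.0 (shut) to 1.0 (fully open).
Only numpy, scipy, OpenCV 4.12 (cv2) and the standard library are available. Lean on these libraries where they do the work, as an engineer would, in place of code of your own. Each camera call takes 0.05 s, during which the arm holds its last target.

### The job

On the willow-rod machine, turn the thickness dial by pushing its upright pale wooden lug sideways with the fingertips, until the white pointer lines up with the scale line that ends at the red stud. Do not pinch or grip the lug: push it on one side only at a time. Leave the dial set, take the hand clear, and leave the spray bottle, the bodkin and the rapping iron where they are.

Things in the scene. Friction and masses are not known exactly. Their poses are not given: they have to be found in the camera images.
- machine: Green machine for thinning willow rods, fixed to the table. Origin on the table under the dial's axis; +x points roughly away from the robot. Housing 46 mm high, x -120 to 120, y -125 to 265 mm; from y = 149 mm on a roller head, 114 mm high. Round the dial a cream scale, 228 mm across, 50 mm above the table: six long black lines, each ending at a stud of another colour.
- scale (a point): Centre of the scale (50 mm above the table, on the dial's axis), x axis as the machine's. The six long lines lie at -74, -52, -30, 30, 52 and 74 degrees from +x, counter-clockwise from above; which colour of stud (red, blue, yellow, green, black, grey) stands at which line changes.
- dial_axis (a point): Point on the dial's vertical turning axis, at the height of the dial's top face (60 mm above the table). The dial is a dark steel disc 136 mm across and 10 mm thick with a steel boss (22 mm across, rising 5 mm) at its centre.
- dialdisc (a joint): Turn of the dial in rad, counter-clockwise from above positive; 0 when the white pointer lies along the machine's +x. Free to turn from -1.5 to 1.5. Stiff: it stays where it is left and takes about 2.4 N sideways at the lug to turn.
- pointer (a point): Point on the line of the white pointer (5 mm wide, from 26 to 82 mm from the axis), carried on outwards to 102 mm from the axis, the circle on which the studs stand. It turns with the dial.
- lug (a point): Centre of the pale wooden lug, 75 mm above the table, 50 mm from the axis, opposite the pointer; turns with the dial. An upright fin (halves lug_a, lug_b by its two flat sides) 28 mm long along the dial's radius (36 to 64 mm from the axis) and 10 mm thick, 28 mm high from the dial's top face, with a wooden cap 3 mm thick on top (top 91 mm above the table)..
- stud_red: Red round stud, 16 mm across and 4 mm high, at the outer end of the target scale line, 102 mm from the dial's axis; origin at the centre of its underside, 50 mm above the table.
- bottle: White spray bottle, 66 mm across, 167 mm high, standing loose on the table; origin at the centre of its foot. Leave alone.
- bodkin: Weaver's bodkin lying loose on the table, wooden handle 30 mm thick and steel spike, 190 mm long in all along its y; origin at the middle of its length, on the table. Leave alone.
- iron: Rapping iron lying loose on the table: steel bar with wooden handle, 250 mm long along its y, 26 mm wide, 22 mm high; origin on the table. Leave alone.

How it is judged (in metres and radians):
At the end, for the whole second after the job is handed in: The pointer's line passes within 6 mm of the centre of the red stud (about 3.4 degrees) and the dial is at rest (horizontal distance between pointer and stud_red below 0.006 m and velocity of joint dialdisc between -0.02 and 0.02 rad/s); the robot touches nothing.
It fails at once if the lug is pinched (both of its flat sides pressed by the fingers at once) (contact force between the fingers and lug_a above 1.5 N and contact force between the fingers and lug_b above 1.5 N).
It fails at once if the spray bottle is moved by more than 20 mm (distance of bottle from where it was at the start of the episode above 0.02 m).
It fails at once if the bodkin is moved by more than 20 mm (distance of bodkin from where it was at the start of the episode above 0.02 m).
It fails at once if the rapping iron is moved by more than 20 mm (distance of iron from where it was at the start of the episode above 0.02 m).
It also fails if it takes over 38 s, if anything falls off the work surface, if the arm or the gripper's body presses on something with over 40 N, if the wrist force passes 120 N, or if a joint passes its speed limit or range.

## Working session

There is one attempt and no reset: what is moved stays moved. The work goes in short steps, Python scripts to look and compute and a tool call to move; the robot and the scene stay as the last step left them, time stands still between calls to the robot, and variables do not carry over. Pictures are saved under pics/ and viewed, and the job is handed in when it is done.

Besides the shell and the picture viewer there is one more tool, called after "Emit:" as name(argument=value, ...), one argument or row to a line, values as JSON. move_arm: Moves the arm, as the interface text tells. Shift numbers are shares of 40 mm and turn numbers shares of 5 degrees, none past 1 either way. Its arguments: {"type":"object","properties":{"xyz":{"type":"array"},"rotation":{"type":"array"},"hand":{"type":"number"},"grip_force":{"type":"number"}},"required":["xyz","rotation"]}

```bash
mkdir -p pics; cat > h.py <<'E'
import numpy as np, cv2
from rig import arm
def cam(n):
    c=arm.read_camera(n); c['f']=c['color'].shape[0]/2/np.tan(np.radians(c['vfov'])/2); return c
def rays(c,uv):
    K=np.array([[c['f'],0,c['cx']],[0,c['f'],c['cy']],[0,0,1.]])
    p=cv2.undistortPoints(np.array(uv,float).reshape(-1,1,2),K,np.array([c['k1'],0,0,0.])).reshape(-1,2)
    d=np.c_[p[:,0],-p[:,1],-np.ones(len(p))]
    M=np.array(c['camera_from_world']); R=M[:3,:3]; o=-R.T@M[:3,3]
    return o,d@R
def onz(c,uv,z):
    o,d=rays(c,uv); return o+d*((z-o[2])/d[:,2])[:,None]
def depthpt(c,uv):
    o,d=rays(c,uv); z=np.array([c['range_z'][int(round(v)),int(round(u))] for u,v in uv]); return o+d*z[:,None]
E
python3 - <<'E'
from h import *
for n in('scene','top'):
    c=cam(n); cv2.imwrite(f'pics/{n}0.png',c['color']); print(n,c['f'],c['cx'],c['cy'],c['k1'],np.round(c['camera_from_world'],3).tolist())
s=arm.state(); print(s); print(arm.tip_extent)
E
```

```text
scene 493.65776644148156 284.4095044024254 206.62334614154727 -0.004133911428552971 [[-0.418, 0.908, -0.011, 288.013], [-0.754, -0.341, 0.562, 447.501], [0.506, 0.243, 0.827, -1301.491], [0.0, 0.0, 0.0, 1.0]]
top 530.6471400611882 282.9693563878678 207.6529146856218 -0.0412201902966014 [[0.013, -1.0, 0.004, -27.202], [0.974, 0.014, 0.224, -660.708], [-0.224, 0.001, 0.975, -919.336], [0.0, 0.0, 0.0, 1.0]]
{'time_s': 0.1, 'qpos': array([ 1.19039836,  0.33281636, -0.06470146,  1.46085363,  0.02158065,
        1.34989826, -0.0885016 ]), 'joint_velocities': array([-0.00034584, -0.00227075, -0.00076005, -0.00217158, -0.00045546,
       -0.00022573,  0.00110742]), 'joint_efforts': array([ 1.57101782e-03, -6.26743770e+01,  4.92580212e-02, -3.92432964e+01,
        1.63011096e-02,  6.99177064e-03,  5.32513084e-06]), 'ee_pos': array([ 218.80473824, -585.18974642,  303.19239776]), 'tool_rot': array([-6.26663573e-04,  9.84038704e-01,  1.77953418e-01, -1.32768491e-04]), 'wrist_force': array([-0.03833779, -0.55592205, -0.44255618]), 'wrist_torque': array([-0.02553889, -0.05222266,  0.01244769]), 'opening': 0.9975449225541736}
72.6
```

```bash
sleep 1
```

```text
(no output)
```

View pics/scene0.png

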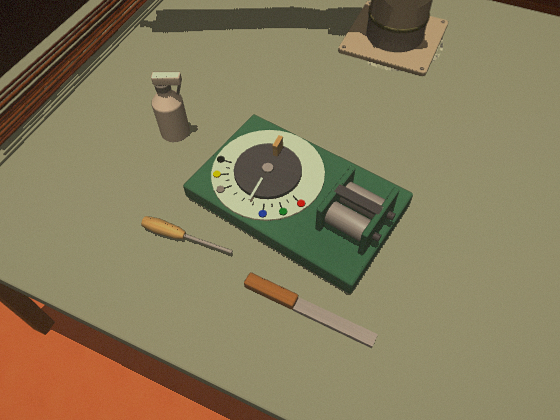

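View pics/top0.png

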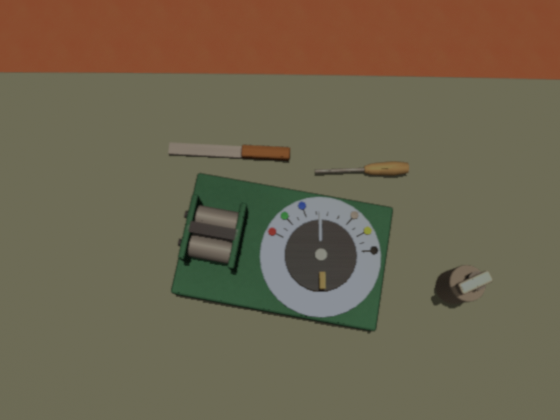

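The scene view shows the red stud at about (301,203), the lug at (278,145), the boss at (267,168) and the pointer towards (252,199). The top view shows red at (272,232), the boss at (321,254), the pointer tip near (320,215) and the lug at (322,281). The bottle is at the lower right and clear. Next I measure these by masks.

```bash
cat > m.py <<'E'
from h import *
def blobs(mask,amin):
    n,l,s,c=cv2.connectedComponentsWithStats(mask.astype(np.uint8)); return [(c[i],s[i]) for i in range(1,n) if s[i,4]>=amin]
def measure(n,box):
    c=cam(n); im=c['color']; hsv=cv2.cvtColor(im,cv2.COLOR_BGR2HSV); x0,y0,x1,y1=box
    B=np.zeros(im.shape[:2],bool); B[y0:y1,x0:x1]=1
    H,S,V=[hsv[...,i].astype(int) for i in range(3)]
    red=B&((H<6)|(H>174))&(S>150)&(V>90)
    lug=B&(H>10)&(H<28)&(S>90)&(V>80)
    white=B&(S<70)&(V>130)
    return c,red,lug,white
E
python3 - <<'E'
from m import *
R={}
for n,box in(('top',(245,180,400,325)),('scene',(205,120,330,225))):
    c,red,lug,white=measure(n,box)
    print(n); 
    for nm,m in(('red',red),('lug',lug),('white',white)):
        print(nm,[(np.round(b[0],1).tolist(),b[1].tolist()) for b in blobs(m,12)])
    b=max(blobs(red,8),key=lambda b:b[1][4]); R[n]=(c,b[0])
    print('red z54',onz(c,[b[0]],54), depthpt(c,[b[0]]))
    x0,y0,x1,y1=box
    cv2.imwrite(f'pics/{n}1.png',cv2.resize(c['color'][y0:y1,x0:x1],None,fx=5 if n=='top' else 6,fy=5 if n=='top' else 6)[:600,:800])
E
```

```text
top
red [([272.0, 231.4], [270, 229, 5, 6, 25])]
lug [([322.0, 280.0], [319, 272, 7, 17, 113])]
white [([319.3, 260.0], [261, 197, 119, 120, 6376]), ([320.6, 254.0], [316, 250, 10, 9, 74])]
red z54 [[619.40137669   2.12521872  54.        ]] [[619.26249133   2.1101952   54.75778439]]
scene
red [([300.6, 203.0], [297, 200, 8, 7, 45])]
lug [([276.2, 144.6], [272, 135, 11, 21, 104]), ([217.2, 175.5], [213, 173, 8, 5, 13])]
white [([218.6, 133.8], [205, 120, 42, 39, 582]), ([273.4, 170.0], [211, 120, 119, 100, 5293]), ([267.3, 166.6], [262, 163, 11, 8, 71]), ([213.2, 218.9], [205, 209, 25, 16, 179]), ([328.2, 211.6], [326, 208, 4, 7, 14])]
red z54 [[622.57540896   4.27274503  54.        ]] [[624.49546924   5.06199589  57.00718596]]
```

View pics/top1.png

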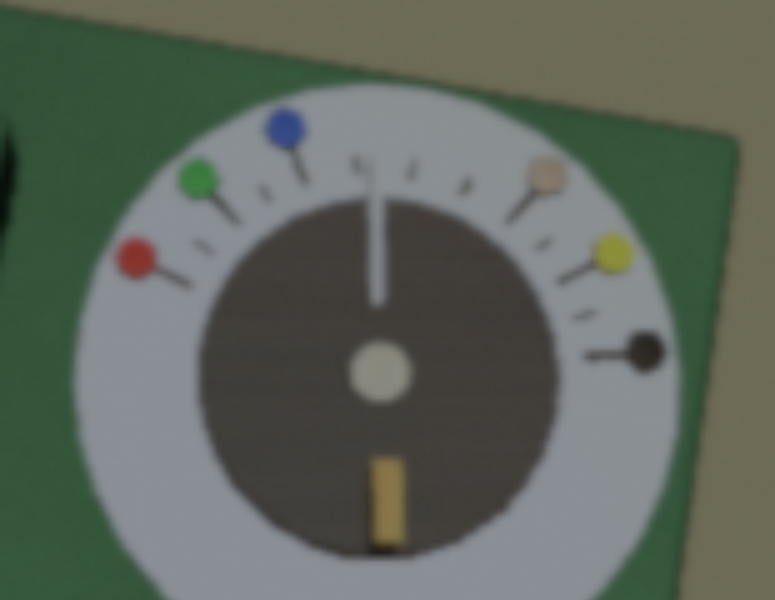

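```bash
python3 - <<'E'
from m import *
c,red,lug,white=measure('top',(245,180,400,325))
# boss centre, scale outer ellipse
bl=blobs(white,12); boss=[b for b in bl if b[1][4]<200][0][0]
print('boss z65',onz(c,[boss],65))
big=[b for b in bl if b[1][4]>2000][0]
n,l=cv2.connectedComponents(white.astype(np.uint8)); m=(l==l[300,320]) if 0 else None
lab=np.argmax(np.bincount(l.ravel())[1:])+1
cs,_=cv2.findContours((l==lab).astype(np.uint8),cv2.RETR_EXTERNAL,cv2.CHAIN_APPROX_NONE)
ct=max(cs,key=len).reshape(-1,2); P=onz(c,ct,50)[:,:2]
(cc,r)=cv2.minEnclosingCircle(P.astype(np.float32)); print('scale circle',cc,r)
A=np.c_[2*P,np.ones(len(P))]; s=np.linalg.lstsq(A,(P**2).sum(1),rcond=None)[0]; print('lsq',s[:2],np.sqrt(s[2]+s[:2]@s[:2]))
ce=s[:2]
# pointer: bright pixels radius 28..62 on dial plane 60
yy,xx=np.mgrid[180:325,245:400]; uv=np.c_[xx.ravel(),yy.ravel()]; Q=onz(c,uv,60)[:,:2]-ce
g=cv2.cvtColor(c['color'],cv2.COLOR_BGR2GRAY)[180:325,245:400].ravel().astype(float)
r=np.hypot(*Q.T); hsv=cv2.cvtColor(c['color'],cv2.COLOR_BGR2HSV)[180:325,245:400].reshape(-1,3)
k=(r>24)&(r<62)&(g>g[(r>20)&(r<62)].mean()+25)&(Q[:,0]>0)
w=g[k]-70; q=(Q[k]*w[:,None]).sum(0)/w.sum(); print('pointer n',k.sum(),q,np.degrees(np.arctan2(q[1],q[0])))
f=cv2.fitLine(Q[k].astype(np.float32),cv2.DIST_L2,0,.01,.01).ravel();print('line',f,np.degrees(np.arctan2(f[1],f[0])))
rd=onz(c,[[272,231.4]],54)[0,:2]-ce; print('red',np.hypot(*rd),np.degrees(np.arctan2(rd[1],rd[0])))
# lug cap top
lv=np.argwhere(lug)[:,::-1]; print('lug px V', np.round(onz(c,[lv.mean(0)],85)))
# machine edge direction
im=c['color'];H=cv2.cvtColor(im,cv2.COLOR_BGR2HSV); gm=((H[...,0]>55)&(H[...,0]<90)&(H[...,1]>100)).astype(np.uint8)
cs,_=cv2.findContours(gm,cv2.RETR_EXTERNAL,cv2.CHAIN_APPROX_SIMPLE); ct=max(cs,key=cv2.contourArea); rc=cv2.boxPoints(cv2.minAreaRect(ct)); print(np.round(onz(c,rc,46)))
for nm,lo,hi in (('bottle',(430,260),(500,310)),):
  print(np.round(onz(c,[lo,hi,(466,283)],167)))
E
```

```text
boss z65 [[576.04684041 -89.18529191  65.        ]]
scale circle (575.956298828125, -89.57530212402344) 113.09879302978516
lsq [573.12851366 -87.42132505] 108.38871887964659
pointer n 51 [45.6318458  -1.06971451] -1.3428977607786252
line [ 9.9999690e-01 -2.5012980e-03  4.5304317e+01 -1.1005023e+00] -0.14331396
red 100.72879375058449 62.65216386731561
lug px V [[526. -90.  85.]]
[[541.  85.  46.]
 [672.  62.  46.]
 [669.  44.  46.]
 [537.  67.  46.]]
[[ 554. -264.  167.]
 [ 473. -376.  167.]
 [ 516. -322.  167.]]
```

Measured positions:
- The axis is at about (576,-89).
- The pointer is at about +0.5° in world yaw.
- The red stud is at about 64.6°.
- The lug is at about (526,-90).

So the dial needs about +64°, pushing on the lug's +y side. I'll shut the hand and travel there at height.

Emit:
move_arm(
  xyz=[
    [0.74,-0.61,0],
    [0.74,-0.61,0],
    [0.74,-0.61,0],
    [0.74,-0.61,0],
    [0.74,-0.61,0],
    [0.74,-0.61,0],
    [0.74,-0.61,0],
    [0.74,-0.61,0],
  ],
  rotation=[
    [0,0,0],
    [0,0,0],
    [0,0,0],
    [0,0,0],
    [0,0,0],
    [0,0,0],
    [0,0,0],
    [0,0,0],
  ],
  hand=-1,
)

```text
time_s: 1.05
ee_pos: [373.5, -314.3, 301.6]
tool_rot: [-0.0, 0.985, 0.173, -0.002]
wrist_force: [1.2, -0.1, 0.4]
opening: 0.002
```

Emit:
move_arm(
  xyz=[
    [0.83,-0.7,0],
    [0.83,-0.7,0],
    [0.83,-0.7,0],
    [0.83,-0.7,0],
    [0.83,-0.7,0],
    [0.83,-0.7,0],
    [0.83,-0.7,0],
    [0,0,0],
  ],
  rotation=[
    [0,0,0],
    [0,0,0],
    [0,0,0],
    [0,0,0],
    [0,0,0],
    [0,0,0],
    [0,0,0],
    [0,0,1],
  ],
)

```text
time_s: 1.85
ee_pos: [530.7, -33.9, 302.1]
tool_rot: [0.0, 0.991, 0.132, 0.0]
wrist_force: [-1.1, -1.4, -0.8]
opening: -0.002
```

Emit:
move_arm(
  xyz=[
    [0,0,0],
    [0,0,0],
    [0,0,0],
    [0,0,0],
  ],
  rotation=[
    [0,0,1],
    [0,0,1],
    [0,0,0.9],
    [0,0,0],
  ],
)

```text
time_s: 2.25
ee_pos: [531.1, -31.2, 301.5]
tool_rot: [-0.0, 1.0, 0.002, -0.0]
wrist_force: [-0.0, 0.5, 0.4]
opening: 0.005
```

Emit:
move_arm(
  xyz=[
    [-0.12,0.5,0.6],
    [0,0,0.9],
    [0,0,0.9],
    [0,0,0.8],
    [0,0,0.6],
    [0,0,0],
  ],
  rotation=[
    [0,0,0],
    [0,0,0],
    [0,0,0],
    [0,0,0],
    [0,0,0],
    [0,0,0],
  ],
)

```text
time_s: 2.85
ee_pos: [527.0, -52.7, 146.0]
tool_rot: [0.0, 1.0, 0.009, 0.002]
wrist_force: [-0.4, -0.1, -0.6]
opening: 0.0
```

```bash
python3 - <<'E'
from m import *
for n,box in(('top',(245,180,400,325)),('scene',(185,100,330,225))):
    c=cam(n); x0,y0,x1,y1=box
    cv2.imwrite(f'pics/{n}2.png',cv2.resize(c['color'][y0:y1,x0:x1],None,fx=4,fy=4))
E
```

```text
(no output)
```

View pics/scene2.png

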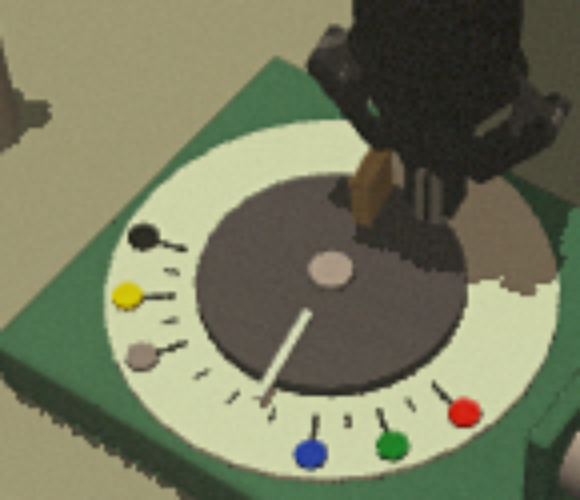

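View pics/top2.png

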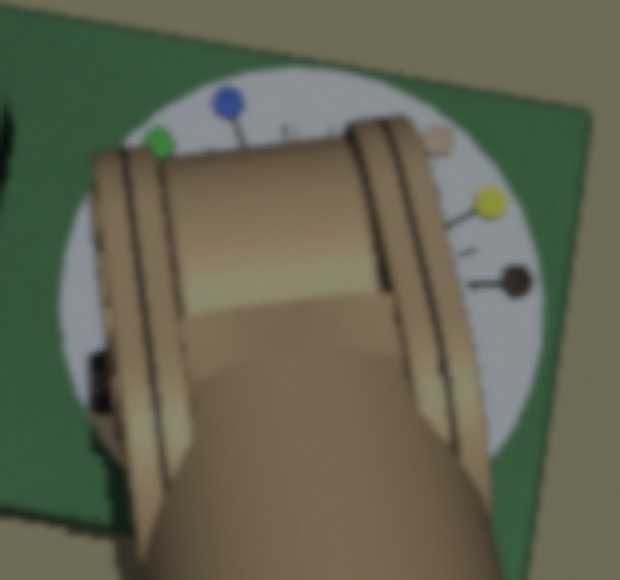

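Both views show the shut fingers just beside the lug's +y face, with the tips over the dial. I push along the arc now, turning the hand with the dial.

Emit:
move_arm(
  xyz=[
    [-0.02,0.3,0],
    [0,0.12,0],
    [-0.038,0.111,0],
    [-0.038,0.111,0],
    [-0.038,0.111,0],
    [-0.038,0.111,0],
    [0,0,0],
  ],
  rotation=[
    [0,0,0],
    [0,0,0],
    [0,0,-1],
    [0,0,-1],
    [0,0,-1],
    [0,0,-1],
    [0,0,0],
  ],
)

```text
time_s: 3.65
ee_pos: [528.3, -90.6, 158.0]
tool_rot: [0.003, 0.982, 0.19, 0.009]
wrist_force: [-0.1, -0.3, 0.0]
opening: 0.002
```

```bash
cat > look.py <<'E'
import sys
from m import *
k=sys.argv[1]
s=arm.state(); p=s['ee_pos']; q=s['tool_rot']; print('p',p.round(1),'yaw',np.degrees(2*np.arctan2(q[2],q[1])).round(2),'F',s['wrist_force'].round(1),'t',s['time_s'])
d=p[:2]-np.array([576,-89.3]); print('polar',np.hypot(*d).round(1),(np.degrees(np.arctan2(d[1],d[0]))%360).round(1))
c=cam('scene'); cv2.imwrite(f'pics/s{k}.png',cv2.resize(c['color'][100:225,185:330],None,fx=4,fy=4))
E
python3 look.py 3
```

```text
p [528.3 -90.6 158. ] yaw 21.88 F [-0.1 -0.3  0. ] t 3.65
polar 47.7 181.6
```

View pics/s3.png

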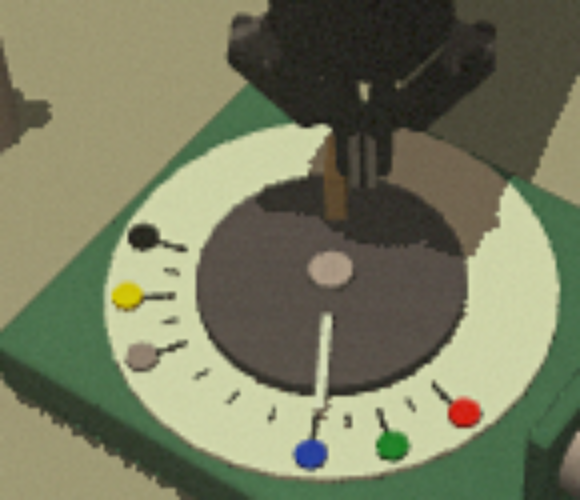

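The dial follows: the pointer is now near the blue line at about 20°. The hand has drifted up by 12 mm, so I lower it before going on.

Emit:
move_arm(
  xyz=[
    [0,-0.05,0.2],
    [0,0,0.12],
    [0,0,0],
  ],
  rotation=[
    [0,0,0],
    [0,0,0],
    [0,0,0],
  ],
)

```text
time_s: 4.0
ee_pos: [531.7, -93.7, 157.8]
tool_rot: [0.01, 0.983, 0.182, 0.013]
wrist_force: [0.3, 0.8, -0.4]
opening: 0.0
```

```bash
python3 look.py 4
```

```text
p [531.7 -93.7 157.8] yaw 20.97 F [ 0.3  0.8 -0.4] t 4.0
polar 44.5 185.7
```

```bash
python3 - <<'E'
from h import *
s=arm.state()
for k in('qpos','joint_velocities','joint_efforts','tool_rot','wrist_force'): print(k,s[k].round(3))
E
```

```text
qpos [ 0.569  0.316 -0.556  1.85   0.212  1.    -1.28 ]
joint_velocities [-0.003  0.022 -0.006  0.019 -0.006 -0.028  0.007]
joint_efforts [ 4.0000e-03 -5.0148e+01 -5.5790e+00 -3.2482e+01  5.3000e-02  9.0000e-02
  1.0700e-01]
tool_rot [0.01  0.983 0.182 0.013]
wrist_force [0.234 0.743 0.683]
```

View pics/s4.png

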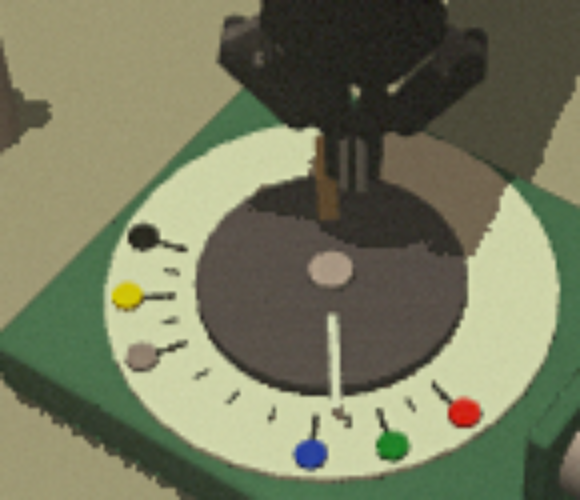

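Emit:
move_arm(
  xyz=[
    [0,0,0.2],
  ],
  rotation=[
    [0,0,0],
  ],
)

```text
time_s: 4.15
ee_pos: [533.9, -95.6, 154.9]
tool_rot: [0.013, 0.983, 0.18, 0.015]
wrist_force: [-34.7, -10.6, 92.1]
opening: -0.001
```

Emit:
move_arm(
  xyz=[
    [0,0,0],
  ],
  rotation=[
    [0,0,0],
  ],
)

```text
time_s: 4.25
ee_pos: [535.3, -96.7, 157.4]
tool_rot: [0.015, 0.984, 0.179, 0.017]
wrist_force: [0.7, -0.3, -0.8]
opening: 0.002
```

```bash
python3 - <<'E'
from h import *
s=arm.state()
for k in('qpos','joint_velocities','tool_rot','wrist_force','ee_pos'): print(k,s[k].round(3))
E
```

```text
qpos [ 0.565  0.318 -0.551  1.848  0.223  0.992 -1.291]
joint_velocities [-0.006 -0.031  0.004 -0.021 -0.005  0.024 -0.016]
tool_rot [0.015 0.984 0.179 0.017]
wrist_force [ 0.674 -0.345 -0.775]
ee_pos [535.251 -96.719 157.436]
```

```bash
python3 look.py 5; python3 - <<'E'
from h import *
print(arm.tip_extent)
c=cam('scene'); cv2.imwrite('pics/s5z.png',cv2.resize(c['color'][90:180,225:325],None,fx=6,fy=6,interpolation=cv2.INTER_CUBIC))
E
```

```text
p [535.3 -96.7 157.4] yaw 20.57 F [ 0.7 -0.3 -0.8] t 4.25
polar 41.4 190.3
72.6
```

View pics/s5z.png

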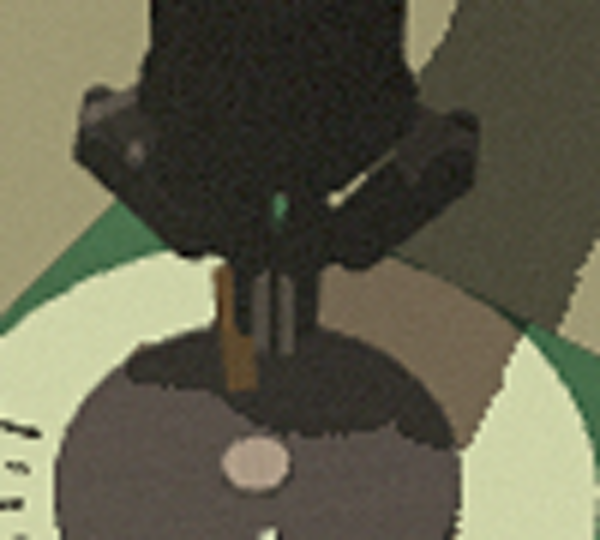

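The scene zoom shows the left finger linkage's underside, around (200,255), resting on the lug's cap. That is what blocked the descent, and it gave a 92 N wrist peak. The fingertips do reach well down the lug, so I raise a few mm, level the tool and carry on.

```bash
cat > plan.py <<'E'
import sys
from h import *
from scipy.spatial.transform import Rotation as Ro
# args: X Y Z yaw
X,Y,Z,w=map(float,sys.argv[1:5]); s=arm.state(); q=s['tool_rot']; R=Ro.from_quat([q[1],q[2],q[3],q[0]])
T=Ro.from_euler('z',w,degrees=True)*Ro.from_quat([1,0,0,0])
print('t',s['time_s'],'p',s['ee_pos'].round(1),'z-axis',R.as_matrix()[:,2].round(3),'shift/40',(R.inv().apply(np.array([X,Y,Z])-s['ee_pos'])/40).round(3),'rot/5deg',((R.inv()*T).as_rotvec(degrees=True)/5).round(2))
E
python3 plan.py 535.3 -94 163 24
```

```text
t 4.35 p [535.1 -96.1 156.5] z-axis [ 0.038 -0.022 -0.999] shift/40 [ 0.027 -0.042 -0.164] rot/5deg [ 0.4  -0.31 -0.67]
```

Emit:
move_arm(
  xyz=[
    [0,0,-0.2],
    [0,-0.03,0],
    [0,0,0],
  ],
  rotation=[
    [0,0,0],
    [0.4,-0.3,-0.6],
    [0,0,0],
  ],
)

```text
time_s: 4.65
ee_pos: [534.4, -94.3, 164.9]
tool_rot: [-0.001, 0.979, 0.204, 0.0]
wrist_force: [0.3, -0.2, -0.5]
opening: 0.001
```

```bash
python3 look.py 6; python3 plan.py 535.3 -94 163 24; python3 - <<'E'
from h import *
c=cam('scene'); cv2.imwrite('pics/s6z.png',cv2.resize(c['color'][90:215,205:325],None,fx=4.8,fy=4.8,interpolation=cv2.INTER_CUBIC))
E
```

```text
p [534.4 -94.3 164.9] yaw 23.5 F [ 0.3 -0.2 -0.5] t 4.65
polar 41.9 186.8
t 4.7 p [534.4 -94.  164.9] z-axis [ 0.002  0.001 -1.   ] shift/40 [0.02  0.008 0.048] rot/5deg [-0.   -0.02 -0.11]
```

View pics/s6z.png

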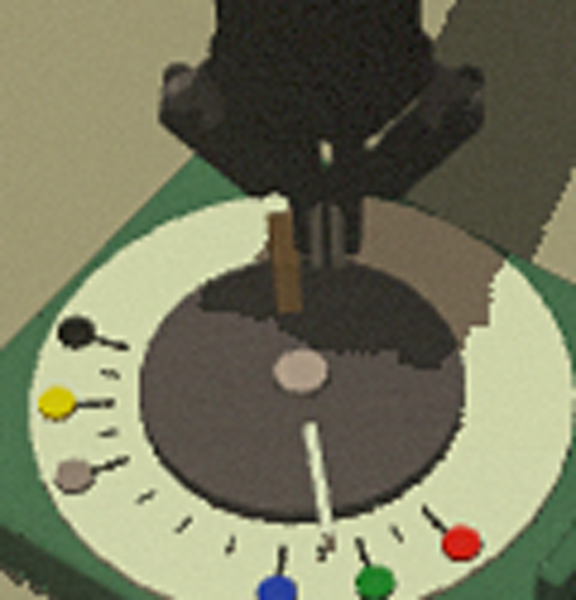

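The hand is clear of the cap. The tips reach about halfway down the lug with a small gap, and the pointer is between blue and green. I now measure the angles from the scene view.

```bash
cat > ang.py <<'E'
from m import *
def ang(n,box,bz):
    c,red,lug,white=measure(n,box); x0,y0,x1,y1=box
    yy,xx=np.mgrid[y0:y1,x0:x1]; uv=np.c_[xx.ravel(),yy.ravel()]
    P=onz(c,uv,60)[:,:2]
    wh=white[y0:y1,x0:x1].ravel()
    # boss: blob
    bs=[b for b in blobs(white,30) if b[1][4]<150 and np.hypot(*(onz(c,[b[0]],65)[0,:2]-[576,-89]))<12]
    if not bs: print(n,'no boss'); return
    ce=onz(c,[bs[0][0]],65)[0,:2]
    Q=P-ce; r=np.hypot(*Q.T)
    hsv=cv2.cvtColor(c['color'],cv2.COLOR_BGR2HSV)[y0:y1,x0:x1].reshape(-1,3).astype(int)
    ring=(r>24)&(r<60)
    med=np.median(hsv[ring][:,2]); k=ring&(hsv[:,2]>med+45)&(hsv[:,1]<90)&(Q[:,0]>-5)
    f=cv2.fitLine(Q[k].astype(np.float32),cv2.DIST_HUBER,0,.01,.01).ravel()
    if f[:2]@f[2:]<0: f[:2]*=-1
    rb=max(blobs(red,8),key=lambda b:b[1][4])[0]; rd=onz(c,[rb],54)[0,:2]-ce
    d=np.degrees; A=np.arctan2
    m=Q[k].mean(0)
    print(n,'c',ce.round(1),'n',k.sum(),'line',d(A(f[1],f[0])).round(1),'mean',d(A(m[1],m[0])).round(1),'r',np.hypot(*m).round(0),'red',d(A(rd[1],rd[0])).round(1),np.hypot(*rd).round(1))
if __name__=='__main__':
    ang('scene',(205,120,330,225),65)
    try: ang('top',(245,180,400,325),65)
    except Exception as e: print('top',e)
E
python3 ang.py
```

```text
scene c [576.9 -87.9] n 42 line 33.4 mean 33.5 r 42.0 red 63.6 102.9
top no boss
```

Emit:
move_arm(
  xyz=[
    [-0.2,-0.02,0],
    [0,0,0],
    [0,0,0],
  ],
  rotation=[
    [0,0,-1],
    [0,0,-1],
    [0,0,0],
  ],
)

```text
time_s: 5.15
ee_pos: [525.7, -96.0, 164.2]
tool_rot: [0.0, 0.957, 0.289, 0.001]
wrist_force: [0.0, 0.2, 0.6]
opening: -0.002
```

```bash
python3 plan.py 530.4 -107.9 163 45;python3 ang.py
```

```text
t 5.15 p [525.7 -96.  164.2] z-axis [ 0.002 -0.    -1.   ] shift/40 [-0.067  0.312  0.031] rot/5deg [ 0.02 -0.01 -2.27]
scene c [576.9 -87.9] n 42 line 33.4 mean 33.5 r 42.0 red 63.6 102.9
top no boss
```

Emit:
move_arm(
  xyz=[
    [-0.02,0.11,0.02],
    [-0.02,0.11,0],
    [0,0.07,0],
    [0,0,0],
  ],
  rotation=[
    [0,0,-1],
    [0,0,-1],
    [0,0,-0.3],
    [0,0,0],
  ],
)

```text
time_s: 5.65
ee_pos: [531.6, -105.7, 163.6]
tool_rot: [0.0, 0.925, 0.381, 0.001]
wrist_force: [-2.1, -0.5, 2.9]
opening: 0.002
```

```bash
python3 plan.py 535.3 -117 163 57;python3 ang.py
```

```text
t 5.65 p [ 531.6 -105.7  163.6] z-axis [ 0.001 -0.    -1.   ] shift/40 [-0.132  0.265  0.015] rot/5deg [ 0.02 -0.01 -2.45]
scene c [576.8 -88.1] n 41 line 34.6 mean 35.2 r 43.0 red 63.6 103.0
top no boss
```

Emit:
move_arm(
  xyz=[
    [0,0.11,0],
    [-0.02,0.11,0],
    [-0.03,0.11,0],
    [0,0,0],
  ],
  rotation=[
    [0,0,0],
    [0,0,-0.7],
    [0,0,-0.7],
    [0,0,0],
  ],
)

```text
time_s: 6.15
ee_pos: [540.7, -116.1, 163.8]
tool_rot: [0.001, 0.9, 0.436, 0.001]
wrist_force: [0.5, -1.7, 2.2]
opening: 0.003
```

```bash
python3 plan.py 541.5 -121.6 163 57;python3 look.py 7;python3 ang.py
```

```text
t 6.15 p [ 540.7 -116.1  163.8] z-axis [ 0.003 -0.001 -1.   ] shift/40 [-0.096  0.101  0.02 ] rot/5deg [ 0.03 -0.02 -1.06]
p [ 540.7 -116.1  163.8] yaw 51.69 F [ 0.5 -1.7  2.2] t 6.15
polar 44.3 217.2
scene c [577.  -87.8] n 42 line 36.0 mean 36.4 r 42.0 red 63.7 102.8
top c [575.9 -84.8] n 378 line -112.6 mean -55.5 r 38.0 red 63.3 97.5
```

View pics/s7.png

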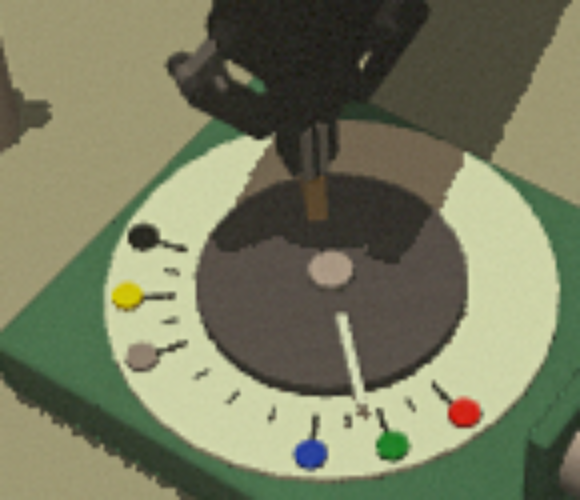

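This picture shows the fingers now sliding over the top of the lug: tip height is 163.8 - 72.6 = 91 mm, which is the cap top. The spreading finger linkages get in the way of this orientation. I'll lift, turn the hand about 90°, and push with the narrow edges of the fingers.

```bash
python3 - <<'E'
from h import *
s=arm.state();print(s['qpos'].round(2),s['time_s'])
E
```

```text
[ 0.66  0.37 -0.63  1.79  0.24  1.06 -0.72] 6.3
```

Emit:
move_arm(
  xyz=[
    [0,-0.3,-0.6],
    [0,-0.3,-0.4],
    [0,0,0],
  ],
  rotation=[
    [0,0,0],
    [0,0,1],
    [0,0,1],
  ],
)

```text
time_s: 6.6
ee_pos: [520.3, -99.3, 203.9]
tool_rot: [-0.0, 0.936, 0.351, 0.001]
wrist_force: [0.1, -0.6, -0.7]
opening: 0.003
```

```bash
python3 plan.py 520 -85 205 -45; python3 - <<'E'
from h import *
s=arm.state();print(s['qpos'].round(2),s['time_s'])
E
```

```text
t 6.6 p [520.3 -99.3 203.9] z-axis [ 0.001  0.001 -1.   ] shift/40 [ 0.23  -0.274 -0.028] rot/5deg [-2.000e-02 -1.000e-02  1.722e+01]
[ 0.66  0.27 -0.63  1.81  0.17  1.12 -0.88] 6.6
```

Emit:
move_arm(
  xyz=[
    [0,0,0],
    [0,0,0],
    [0,0,0],
    [0,0,0],
    [0,0,0],
    [0,0,0],
    [0,0,0],
    [0,0,0],
  ],
  rotation=[
    [0,0,-1],
    [0,0,-1],
    [0,0,-1],
    [0,0,-1],
    [0,0,-1],
    [0,0,-1],
    [0,0,-1],
    [0,0,-1],
  ],
)

```text
time_s: 7.4
ee_pos: [519.0, -96.3, 203.7]
tool_rot: [0.0, 0.756, 0.654, 0.001]
wrist_force: [-0.1, -1.1, 0.3]
opening: 0.002
```

Emit:
move_arm(
  xyz=[
    [0,0,0],
    [0,0,0],
    [0,0,0],
    [0,0,0],
    [0,0,0],
    [0,0,0],
    [0,0,0],
    [0,0,0],
  ],
  rotation=[
    [0,0,-1],
    [0,0,-1],
    [0,0,-1],
    [0,0,-1],
    [0,0,-1],
    [0,0,-1],
    [0,0,-1],
    [0,0,0],
  ],
)

```text
time_s: 8.2
ee_pos: [517.5, -93.9, 202.3]
tool_rot: [-0.001, 0.517, 0.856, 0.0]
wrist_force: [0.3, 0.0, 0.1]
opening: -0.001
```

```bash
python3 plan.py 520.6 -97.5 147 126; python3 ang.py; python3 - <<'E'
from h import *
s=arm.state();print(s['qpos'].round(2),s['time_s'])
E
```

```text
t 8.2 p [517.5 -93.9 202.3] z-axis [-0.001  0.002 -1.   ] shift/40 [-0.119  0.026  1.382] rot/5deg [ 0.   -0.02 -1.66]
scene c [576.7 -88. ] n 41 line 35.6 mean 36.3 r 42.0 red 63.6 103.0
top no boss
[ 0.81  0.3  -0.82  1.81  0.24  1.13  0.39] 8.3
```

Emit:
move_arm(
  xyz=[
    [0,0,0.6],
    [0,0,0.5],
    [0,0,0.3],
    [0,0,0],
  ],
  rotation=[
    [0,0,-1],
    [0,0,-1],
    [0,0,0],
    [0,0,0],
  ],
)

```text
time_s: 8.7
ee_pos: [518.0, -93.8, 145.2]
tool_rot: [0.0, 0.446, 0.895, 0.0]
wrist_force: [-1.1, 0.3, 1.4]
opening: 0.003
```

```bash
python3 look.py 8; python3 plan.py 529 -102.9 146 130
```

```text
p [518.  -93.8 145.2] yaw 127.05 F [-1.1  0.3  1.4] t 8.7
polar 58.2 184.4
t 8.75 p [518.4 -93.7 146.1] z-axis [ 0.002  0.    -1.   ] shift/40 [-0.342  0.073  0.003] rot/5deg [ 0.02  0.01 -0.58]
```

View pics/s8.png

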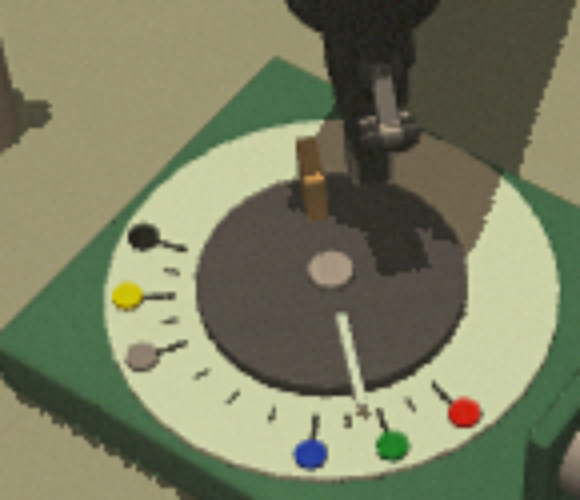

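The picture shows the edge-on fingers standing on the lug's +y side with a clear gap and nothing over the cap. I push along tool -x.

Emit:
move_arm(
  xyz=[
    [-0.2,0.04,0],
    [-0.14,0.03,0],
    [-0.11,-0.03,0],
    [-0.11,-0.03,0],
    [0,0,0],
  ],
  rotation=[
    [0,0,0],
    [0,0,-0.5],
    [0,0,-1],
    [0,0,-1],
    [0,0,0],
  ],
)

```text
time_s: 9.25
ee_pos: [535.1, -112.2, 149.4]
tool_rot: [0.001, 0.347, 0.938, 0.0]
wrist_force: [-0.3, -0.0, 0.2]
opening: -0.0
```

```bash
python3 look.py 9; python3 plan.py 537.5 -119 146 147; python3 ang.py
```

```text
p [ 535.1 -112.2  149.4] yaw 139.45 F [-0.3 -0.   0.2] t 9.25
polar 46.8 209.3
t 9.3 p [ 535.2 -112.   149.5] z-axis [ 0.003 -0.    -1.   ] shift/40 [-0.158 -0.095  0.087] rot/5deg [ 0.02  0.03 -1.54]
scene c [577.  -88.1] n 44 line 50.1 mean 51.3 r 42.0 red 63.7 103.1
top no boss
```

View pics/s9.png

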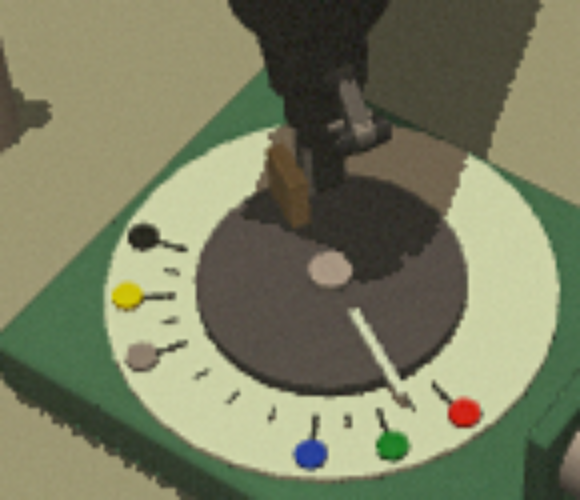

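Emit:
move_arm(
  xyz=[
    [-0.06,-0.03,0.05],
    [-0.07,-0.03,0.03],
    [0,0,0],
    [0,0,0],
  ],
  rotation=[
    [0,0,-0.8],
    [0,0,-0.8],
    [0,0,0],
    [0,0,0],
  ],
)

```text
time_s: 9.8
ee_pos: [538.4, -116.0, 147.9]
tool_rot: [0.003, 0.284, 0.959, -0.0]
wrist_force: [-0.4, 1.6, -0.7]
opening: 0.003
```

```bash
python3 look.py 10; python3 plan.py 537.5 -119 146 147; python3 ang.py
```

```text
p [ 538.4 -116.   147.9] yaw 147.03 F [-0.4  1.6 -0.7] t 9.8
polar 46.2 215.4
t 9.85 p [ 538.4 -116.1  147.9] z-axis [ 0.005 -0.002 -1.   ] shift/40 [-0.022 -0.074  0.048] rot/5deg [0.02 0.06 0.01]
scene c [576.9 -87.9] n 45 line 56.9 mean 58.1 r 42.0 red 63.6 102.9
top no boss
```

Emit:
move_arm(
  xyz=[
    [-0.05,-0.02,0.03],
    [-0.05,-0.02,0],
    [0,0,0],
    [0,0,0],
  ],
  rotation=[
    [0,0,-0.4],
    [0,0,-0.4],
    [0,0,0],
    [0,0,0],
  ],
)

```text
time_s: 10.35
ee_pos: [540.6, -118.6, 146.9]
tool_rot: [0.002, 0.25, 0.968, -0.0]
wrist_force: [-0.3, 0.4, -0.4]
opening: -0.001
```

```bash
python3 look.py 11; python3 ang.py
```

```text
p [ 540.6 -118.6  146.9] yaw 150.99 F [-0.3  0.4 -0.4] t 10.35
polar 46.0 219.6
scene c [577.  -87.9] n 43 line 60.7 mean 62.3 r 42.0 red 63.7 102.8
top no boss
```

View pics/s11.png

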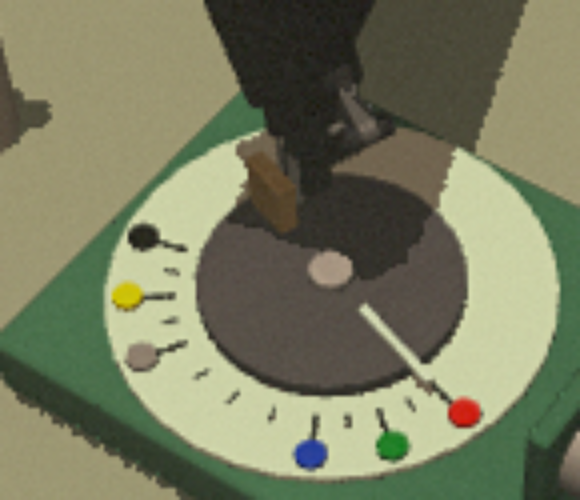

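The pointer is nearly on the red line, about 1.5–3° short. One small nudge more.

Emit:
move_arm(
  xyz=[
    [-0.045,-0.015,0],
    [0,0,0],
    [0,0,0],
  ],
  rotation=[
    [0,0,-0.2],
    [0,0,0],
    [0,0,0],
  ],
)

```text
time_s: 10.8
ee_pos: [541.7, -119.6, 147.0]
tool_rot: [0.002, 0.241, 0.97, -0.0]
wrist_force: [-1.9, 0.4, -0.3]
opening: -0.001
```

```bash
python3 look.py 12; python3 ang.py
```

```text
p [ 541.7 -119.6  147. ] yaw 152.09 F [-1.9  0.4 -0.3] t 10.8
polar 45.8 221.5
scene c [577.2 -88. ] n 46 line 61.1 mean 64.6 r 42.0 red 63.8 102.8
top no boss
```

Back off and lift clear, so the top camera can check.

Emit:
move_arm(
  xyz=[
    [0.15,0,0],
    [0.25,0,0],
    [0,0,-0.8],
    [0,0,-1],
    [0,0,-1],
    [0,0,-1],
    [0,0,0],
  ],
  rotation=[
    [0,0,0],
    [0,0,0],
    [0,0,0],
    [0,0,0],
    [0,0,0],
    [0,0,0],
    [0,0,0],
  ],
)

```text
time_s: 11.65
ee_pos: [522.4, -109.3, 302.7]
tool_rot: [0.001, 0.241, 0.971, -0.001]
wrist_force: [-0.2, -0.2, 0.3]
opening: 0.005
```

```bash
python3 ang.py; python3 plan.py 400 -330 310 152
```

```text
scene c [576.9 -87.9] n 46 line 61.1 mean 64.2 r 42.0 red 63.6 102.9
top no boss
t 11.75 p [ 520.9 -109.8  298.3] z-axis [-0.005 -0.001 -1.   ] shift/40 [ 0.099 -6.28  -0.273] rot/5deg [-0.03 -0.05  0.03]
```

Emit:
move_arm(
  xyz=[
    [0,-0.9,-0.1],
    [0,-0.9,-0.1],
    [0,-0.9,-0.1],
    [0,-0.9,0],
    [0,-0.9,0],
    [0,-0.9,0],
    [0,-0.9,0],
    [0,0,0],
  ],
  rotation=[
    [0,0,0],
    [0,0,0],
    [0,0,0],
    [0,0,0],
    [0,0,0],
    [0,0,0],
    [0,0,0],
    [0,0,0],
  ],
)

```text
time_s: 12.55
ee_pos: [392.5, -337.4, 298.1]
tool_rot: [-0.01, 0.239, 0.971, 0.001]
wrist_force: [0.6, -1.1, -0.9]
opening: -0.001
```

```bash
python3 look.py 13; python3 ang.py; python3 - <<'E'
from h import *
for n in('scene','top'):
    c=cam(n); cv2.imwrite(f'pics/{n}13.png',c['color'])
cv2.imwrite('pics/t13.png',cv2.resize(c['color'][180:325,245:400],None,fx=4,fy=4))
E
```

```text
p [ 392.5 -337.4  298.1] yaw 152.3 F [ 0.6 -1.1 -0.9] t 12.55
polar 308.5 233.5
scene c [576.7 -88. ] n 46 line 61.1 mean 64.1 r 42.0 red 63.6 103.0
top c [575.9 -89.2] n 47 line 63.8 mean 62.9 r 44.0 red 64.4 101.4
```

View pics/top13.png

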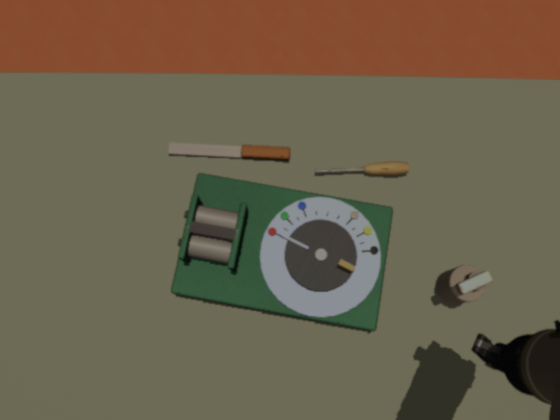

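View pics/s13.png

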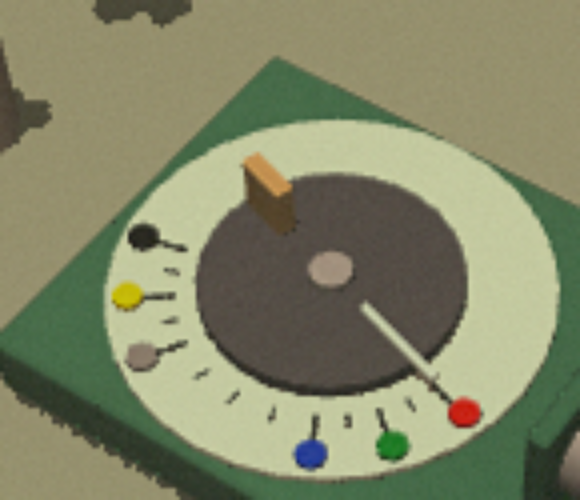

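View pics/t13.png

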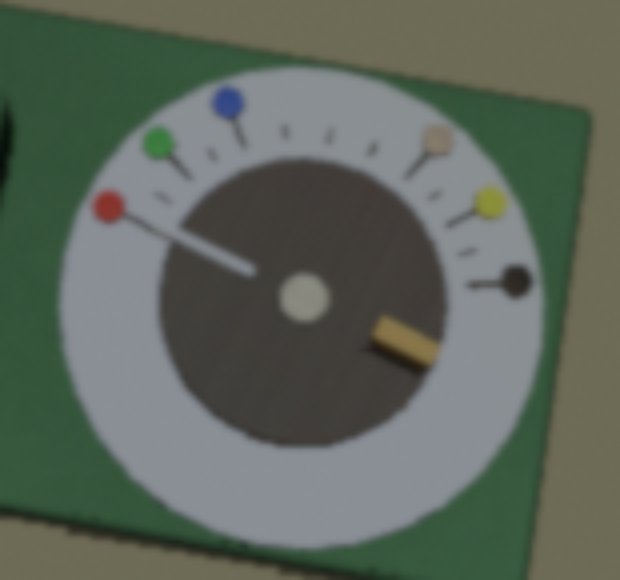

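Both clear views show the pointer running onto the red line: scene tip near (435,385), top (178,234). The other objects are unmoved. The estimates spread from +0.5° to -2.5°, so I run a sharper sub-pixel check.

```bash
cat > fine.py <<'E'
from m import *
from scipy.ndimage import map_coordinates
def proj(c,P):
    M=np.array(c['camera_from_world']); p=P@M[:3,:3].T+M[:3,3]; x,y=p[:,0]/-p[:,2],-p[:,1]/-p[:,2]; k=1+c['k1']*(x*x+y*y)
    return c['cx']+c['f']*x*k, c['cy']+c['f']*y*k
for n,box in(('scene',(205,120,330,225)),('top',(245,180,400,325))):
    c,red,lug,white=measure(n,box); g=cv2.cvtColor(c['color'],cv2.COLOR_BGR2GRAY).astype(float)
    # disc/boss centre by weighted blob
    bs=[b for b in blobs(white,30) if b[1][4]<150 and np.hypot(*(onz(c,[b[0]],65)[0,:2]-[576,-89]))<12][0][0]
    ce=onz(c,[bs],65)[0,:2]
    rb=max(blobs(red,8),key=lambda b:b[1][4])[0]; rd=onz(c,[rb],54)[0,:2]-ce; ra=np.arctan2(rd[1],rd[0])
    def line(z,r0,r1,a0,span,sgn):
        pts=[]
        for r in np.arange(r0,r1,2):
            s=np.arange(-span,span+.1,.5); a=a0+s/r
            u,v=proj(c,np.c_[ce[0]+r*np.cos(a),ce[1]+r*np.sin(a),np.full(len(a),z)])
            I=map_coordinates(g,[v,u],order=1)*sgn; w=np.clip(I-np.median(I)-8,0,None)
            if w.sum()>20: pts.append((r,(w*s).sum()/w.sum()))
        return np.array(pts)
    p=line(60,30,60,ra,11,1); pl=line(50,85,94,ra,9,-1); 
    print(n,'red r',np.hypot(*rd).round(1),np.degrees(ra).round(1)); print(' pointer r,offset mm',p[::3].round(1).tolist()); print(' scale line',pl.round(1).tolist())
    k=np.polyfit(p[:,0],p[:,1],1); print(' pointer mean dev deg',np.degrees((p[:,1]/p[:,0]).mean()).round(2),'lin extrap at 102 (mm)',np.polyval(k,102).round(1))
E
python3 fine.py
python3 - <<'E'
from h import *
a=cv2.imread('pics/top0.png');b=cv2.imread('pics/top13.png')
d=cv2.absdiff(a,b).max(2)
for n,(x0,y0,x1,y1) in dict(iron=(160,135,300,170),bodkin=(310,155,415,185),bottle=(445,262,495,302)).items(): print(n,d[y0:y1,x0:x1].max(),(d[y0:y1,x0:x1]>40).sum())
E
```

```text
scene red r 103.0 63.6
 pointer r,offset mm [[30.0, 0.3], [36.0, 0.3], [42.0, 0.2], [48.0, 0.2], [54.0, 0.1]]
 scale line [[85.0, 0.9], [87.0, 0.6], [89.0, 0.8], [91.0, 0.9], [93.0, 1.7]]
 pointer mean dev deg 0.33 lin extrap at 102 (mm) -0.3
top red r 101.4 64.5
 pointer r,offset mm [[30.0, -1.4], [36.0, -1.3], [42.0, -1.3], [48.0, -1.4], [54.0, -1.5]]
 scale line [[85.0, -0.4], [87.0, -0.5], [89.0, -0.4], [91.0, -0.5], [93.0, -0.3]]
 pointer mean dev deg -1.88 lin extrap at 102 (mm) -1.8
iron 5 0
bodkin 3 0
bottle 11 0
```

Every estimate is within the 6 mm limit, the hand is clear, and nothing else has moved. I hand it in.

```bash
python3 -c "
from rig import arm
s=arm.state();print(s['time_s'],s['joint_velocities'].round(3),s['wrist_force'].round(1))
print(arm.sign_off())"
```

```text
12.9 [ 0.002  0.001  0.007 -0.005  0.001  0.003  0.003] [ 0.7  0.1 -0.5]
the job is handed in; nothing more can be done
None
```

I turned the dial about 64° by pushing the lug from one side only with the shut fingers, and it now points at the red stud. I then took the hand clear and handed the job in at 12.9 s; no verdict was reported.

**Last checks**
- **Pointer:** The two cameras disagree somewhat. The scene view puts the pointer's line within about 0.6 mm of the stud centre, while the top view puts it 2–3 mm short. An earlier, coarser line fit in the scene view gave 2.5° short (about 4.5 mm). All of these are inside the 6 mm limit.
- **Other objects:** The before-and-after top pictures show no change at the bottle, the bodkin or the rapping iron.

**What went wrong**
- **First push:** In the first hand orientation a finger linkage rode up onto the lug's cap. When I pressed down there, the wrist force reached about 92 N. That is below the 120 N wrist limit, but if that linkage counts as the gripper's body, it may have broken the 40 N pressing limit. I can't tell which.
- **Fix:** I lifted, turned the hand about 90° and finished with the fingers edge-on. From then on the wrist force stayed within about 2 N.

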